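# Fit the set-screw collar on the shaft's flat and hold it at the driver guide

## Task

Grip the jig's upright steel shaft across its flat and turn it until the flat faces the screwdriver guide tube. Then pick the collar that fits the shaft (the middle-sized one of three), lower it over the shaft with its set-screw towards the guide, and hold it there in the gripper, upright and with the screw level with the guide tube and in line with it, resting on nothing. Finish while still holding it so; leave the other two collars where they lie.

Things in the scene. Friction and masses are not known exactly. Their poses are not given: they have to be found in the camera images.
- jig: Fixed aluminium base plate 160 x 110 x 12 mm (from 58 mm behind to 102 mm ahead of its origin along its x) with a round black bearing housing, 72 mm across, top 30 mm above the bench. Origin: on the shaft's axis at bench height, z up; its x axis points from the shaft to the screwdriver guide.
- guide (a point): Mouth of the screwdriver guide, a level steel tube 18 mm across on a 30 mm wide aluminium post, 58 mm high, 79 mm from the bench to the tube's top; the mouth is 56 mm from the shaft's axis along the jig's x and the tube's axis is 70 mm above the bench, aimed at the shaft.
- shaft: Upright steel shaft, 16 mm diameter. Origin: on its axis at the housing top, 30 mm above the bench; it reaches 98 mm above the bench, top 3 mm bevelled. From 50 mm above the bench to the top a flat (duller than the rest) is milled on its +x side, 5 mm from the axis: 13 mm from flat to back, 16 mm elsewhere, 12.5 mm wide. +x is the outward normal of the flat.
- shaft_top (a point): Centre of the shaft's top face, 98 mm above the bench. The shaft turns about this axis only, stiffly (about 0.04 N m), and stays where left; its flat starts 0.5 to 1.5 rad counter-clockwise (seen from above) of the guide's direction and the shaft stops at 1.7 rad to either side of it.
- collar_m: Ring with a through bore, lying flat, 20 mm high, origin at the centre of its underside; a set-screw sticks out along its +x, 10 mm up, ending 6 mm beyond the ring. The one that fits: 36 mm outside, 19 mm bore, about 100 g. The 5 mm thick screw tip stands 2.5 mm into the bore, so it goes down the shaft only over the flat and stops at the flat's lower end.
- collar_m_screw (a point): Outer end of the set-screw of the middle collar: 24 mm from the collar's axis, 10 mm above its underside.
- collar_s: Ring with a through bore, lying flat, 20 mm high, origin at the centre of its underside; a set-screw sticks out along its +x, 10 mm up, ending 6 mm beyond the ring. Too small: 30 mm outside, 11 mm bore.
- collar_l: Ring with a through bore, lying flat, 20 mm high, origin at the centre of its underside; a set-screw sticks out along its +x, 10 mm up, ending 6 mm beyond the ring. Too large: 44 mm outside, 27 mm bore.
Mind the look-alikes: they are no part of the job. Leave any blue or orange look-alike of the jig alone.

How it is judged (in metres and radians):
On the way, in this order (a step that is already met when the one before it is completed fails the run):
1. the fingers grip the shaft with its flat facing the guide (within 0.15 rad) (angle between the x axis of shaft and the x axis of jig, either way round below 0.15 rad and contact force between the fingers and shaft above 2 N), for 0.2 s.
2. the middle collar, in the fingers, is over the shaft with the shaft's top through its bore (horizontal distance between collar_m and shaft_top below 0.004 m and angle between collar_m's own z axis and vertical below 0.15 rad and height (world z) of collar_m below 0.085 m and contact force between the fingers and collar_m above 1 N), for 0.1 s.
At the end, for the whole second after the job is handed in: The gripper (over 1 N) holds the middle collar at rest around the shaft, axes within 4 mm, upright within 0.15 rad, its screw end towards the guide within 6 mm of the guide line sideways and in height (so nothing else carries it); the flat faces the guide within 0.18 rad (angle between the x axis of shaft and the x axis of jig, either way round below 0.18 rad and horizontal distance between collar_m and shaft_top below 0.004 m and angle between collar_m's own z axis and vertical below 0.15 rad and z of collar_m_screw in the frame of jig between 0.064 and 0.076 m and y of collar_m_screw in the frame of jig between -0.006 and 0.006 m and x of collar_m_screw in the frame of jig above 0.018 m and contact force between the fingers and collar_m above 1 N and linear speed of collar_m below 0.02 m/s); the arm keeps its last pose, push and grip.
It fails at once if another collar is moved more than 30 mm (distance of any of collar_s, collar_l from where it was at the start of the episode above 0.03 m).
It also fails if it takes over 58 s, if anything falls off the work surface, if the arm or the gripper's body presses on something with over 40 N, if the wrist force passes 120 N, or if a joint passes its speed limit or range.

## Robot

A 6-joint arm with a two-finger parallel gripper is mounted at the origin on the work surface. World frame = base frame: x ahead of the robot, y to its left, z up, the work surface at z = 0. Lengths are in m, angles in degrees, forces in N, time in s.
With the tool pointing down it reaches from about 0.35 to 0.725 m from the base axis. Payload 6 kg.
Tool frame: the origin (TCP) lies between the finger pads; the fingertips stand 14 mm ahead of it and the grasp point (between the pads) lies 5 mm behind it (tip_extent is the distance from the TCP to the fingertips, in m); z points along the fingers, y is the direction in which the jaws open and shut (so a half turn about z gives the same grasp; the last joint's range is limited). The gripper opens to 85 mm and grips with 20 to 120 N. Pads are 22 mm wide; open, the fingers measure 114 mm over their backs; the gripper's body (76 mm by 85 mm) begins 54 mm behind the grasp point. The pads swing forward as they close: fully open they stand 13 mm farther back than shut.
Start: joints at [-49.292, 2.303, 4.859, 0, -92.561, -19.12], TCP at [0.221, -0.558, 0.245] pointing down, gripper open.
Joint ranges: [-146.85, 146.85], [-73.84, 115.35], [-62.03, 85.46], [-188.31, 113.3], [-161.28, -10.13], [-171.36, 171.36]. Speed limits (degrees/s): [147.25, 147.25, 172.46, 180, 180, 180].

## Interface

Orientations are given as [roll, pitch, yaw] about the fixed x, y, z axes, in that order (R = Rz(yaw) Ry(pitch) Rx(roll)).
In Python, from plant import sense, snapshot, hand_in, look_for, tip_of, tip_extent gives the robot as it stands. The module is installed in compiled form; this text tells all that it offers.
- The arm moves only by the tool jog_arm, never from a script. Its argument "commands" is a list of rows, each an object of numbers: "jaw": the closure, from -1 (fully open) to 1 (shut); "tx", "ty", "tz": the shift along the world's x, y, z in m; "spin": the turn about the world's z in degrees. A call has 1 to 5 rows; each row is the pose to reach, as a shift and turn from the pose commanded when the call began; what a row does not reach only later rows make up. A row lasts 1/12 s, in which the tool goes at most 41.7 mm and 7.16 degrees, less where a joint would pass 70% of its speed; a pose out of reach is approached as far as the arm can. A call with a gripper value outside its range is refused whole. The fingers move at their own pace and stop on an object; "grip_force" is the grip in N (left out, the last holds). Time passes only in rows, so rows that repeat a pose let the fingers close. It gives the time, the measured TCP pose, the force and the opening at its end, in the units of the state.
- sense(): the state, without advancing time (a new reading comes with each control period).
- snapshot(name): name is "scene" or "top" or "wrist"; returns a dict with "pixels" (420x560x3 uint8, red, green, blue), "camera_matrix" (3x3 intrinsics, pixels), "rvec" (rotation vector, rad) and "tvec" (3), from world to camera coordinates, as OpenCV has them; the wrist camera has in their place "tool_from_camera" (4x4, takes a point from camera to tool coordinates, whose origin is the TCP and whose axes are the flange's). Camera axes: x right, y down, z forward; pixel columns grow to the right and rows downward; lengths in m; the calibration is good to about 2 mm. A picture is of the moment at which its call begins: read the wrist's pose just before it. There is no depth.
- hand_in(): hands the job in, once; it reports no verdict.
Trained networks look in the newest picture that a camera, given by its name, has taken for a name from the list of things; names that differ only in an ending like _2 or _b are one class to them, and where a whole thing is asked for, a point or a joint stands for the part that bears it (a point fixed in the world has none). Each returns a list of dicts, best first, with "conf" (0 to 1); they miss things now and then, are a little off and sometimes report something else, mostly with a low value. They report only what shows in the picture. A call takes as long as a camera call. They do not tell look-alikes from the thing itself.
- look_for(camera, query): "extent" ([left, top, right, bottom] in pixels, round what is visible of it).
- tip_of(camera, query): "point" ([row, column] in pixels: a listed point, or the origin of a listed thing).
The state is a dict: "t": time; "joints": joint angles; "dq": joint speeds; "tau": joint torques, N m; "tool_pos": TCP position; "eef_rot": TCP orientation; "ft_force": force on the tool from outside, world axes, zero at the start; "wrist_torque": the same for the moment, N m; "finger_gap": opening from 0.0 (shut) to 1.0 (fully open).
Only numpy, scipy, OpenCV 4.12 (cv2) and the standard library are available. Lean on these libraries where they do the work, as an engineer would, in place of code of your own. Each camera call takes 0.05 s, during which the arm holds its last target.

## Working session

There is one attempt and no reset: what is moved stays moved. The work goes in short steps, Python scripts to look and compute and a tool call to move; the robot and the scene stay as the last step left them, time stands still between calls to the robot, and variables do not carry over. Pictures are saved under pics/ and viewed, and the job is handed in when it is done.

Besides the shell and the picture viewer there is one more tool, called after "Call:" as name(argument=value, ...), one argument or row to a line, values as JSON. jog_arm: Moves the arm, as the interface text tells. Its arguments: {"type":"object","properties":{"commands":{"type":"array","items":{"type":"object","properties":{"jaw":{"type":"number"},"tx":{"type":"number"},"ty":{"type":"number"},"tz":{"type":"number"},"spin":{"type":"number"}}}},"grip_force":{"type":"number"}},"required":["commands"]}

```bash
mkdir -p pics
cat > h.py <<'E'
import numpy as np, cv2
from plant import *
def snap(n,f):
    s=snapshot(n); cv2.imwrite('pics/'+f,s['pixels'][:,:,::-1]); return s
E
python3 - <<'E'
from h import *
import pickle
print(sense(), tip_extent if not callable(tip_extent) else tip_extent())
for c in ['scene','top','wrist']:
    s=snap(c,c+'0.png'); pickle.dump(s,open(c+'0.pkl','wb'))
    print(c,s['camera_matrix'].tolist(),s.get('rvec'),s.get('tvec'),s.get('tool_from_camera'))
    for q in ['jig','shaft','collar_m','collar_s','collar_l']:
        print(q,[(np.round(d['extent']).tolist(),round(d['conf'],2)) for d in look_for(c,q)][:4])
    for q in ['jig','guide','shaft_top','collar_m','collar_m_screw','collar_s','collar_l']:
        print(q,[(np.round(d['point'],1).tolist(),round(d['conf'],2)) for d in tip_of(c,q)][:4])
E
```

```text
{'t': 0.0, 'joints': array([-4.92914168e+01,  2.34090456e+00,  4.79867775e+00, -2.40586579e-02,
       -9.25619998e+01, -1.91197879e+01]), 'dq': array([-0.01113718, -0.00717358,  0.0521566 ,  0.05915316, -0.02878858,
       -0.01811071]), 'tau': array([-9.72639209e-04, -3.68195379e+01,  3.47408223e+01,  6.93258315e+00,
       -5.37739776e-03, -1.18074749e-05]), 'tool_pos': array([ 0.22071116, -0.557591  ,  0.24423015]), 'eef_rot': array([ 1.79893650e+02, -1.14281528e-02, -1.58410141e+02]), 'ft_force': array([ 0.10708318, -0.08836865, -0.00266265]), 'wrist_torque': array([ 0.05325921,  0.03947337, -0.03595207]), 'finger_gap': 1.0062330508226895} 0.014
scene [[437.73813835732454, 0.0, 287.21008406753145], [0.0, 437.73813835732454, 212.27140000683394], [0.0, 0.0, 1.0]] [ 0.84979441  2.36322689 -1.25809646] [ 0.45468637 -0.03338981  1.49502374] None
jig [([162.0, 157.0, 210.0, 194.0], 0.89), ([301.0, 192.0, 348.0, 233.0], 0.74), ([250.0, 223.0, 309.0, 281.0], 0.69)]
shaft [([281.0, 228.0, 289.0, 245.0], 0.55), ([188.0, 159.0, 194.0, 177.0], 0.55), ([323.0, 192.0, 332.0, 210.0], 0.48)]
co
[... 1998 characters left out ...]
67.8], 0.52)]
wrist [[319.90874482598474, 0.0, 277.50618469923324], [0.0, 319.90874482598474, 210.1432870381434], [0.0, 0.0, 1.0]] None None [[-9.37793989e-05 -9.53680776e-01 -3.00820492e-01  7.66362375e-02]
 [ 9.99999992e-01 -1.14397171e-04  5.09240071e-05  7.13248794e-04]
 [-8.29782599e-05 -3.00820485e-01  9.53680779e-01 -1.28908945e-01]
 [ 0.00000000e+00  0.00000000e+00  0.00000000e+00  1.00000000e+00]]
jig [([165.0, 330.0, 208.0, 383.0], 0.92), ([494.0, 308.0, 559.0, 375.0], 0.59)]
shaft [([542.0, 350.0, 560.0, 375.0], 0.69)]
collar_m []
collar_s []
collar_l []
jig [([362.5, 158.5], 0.59), ([342.2, 531.0], 0.57)]
guide []
shaft_top []
collar_m []
collar_m_screw []
collar_s []
collar_l []
```

Run:
```python
import cv2
a=cv2.imread('pics/scene0.png');cv2.imwrite('pics/scene0z.png',cv2.resize(a[145:360,140:430],None,fx=2.7,fy=2.7,interpolation=cv2.INTER_CUBIC))
a=cv2.imread('pics/top0.png');cv2.imwrite('pics/top0z.png',cv2.resize(a[130:310,90:490],None,fx=2,fy=2,interpolation=cv2.INTER_CUBIC))
```

```text
(no output)
```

View pics/scene0z.png

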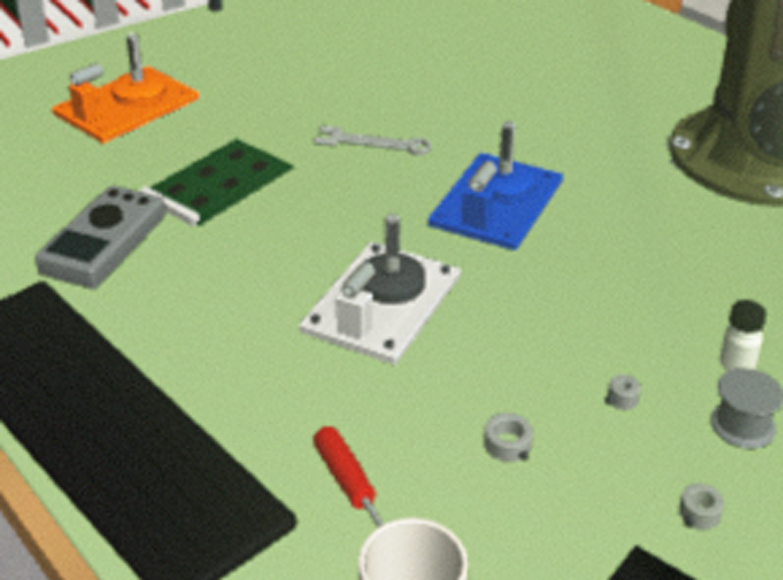

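View pics/top0z.png

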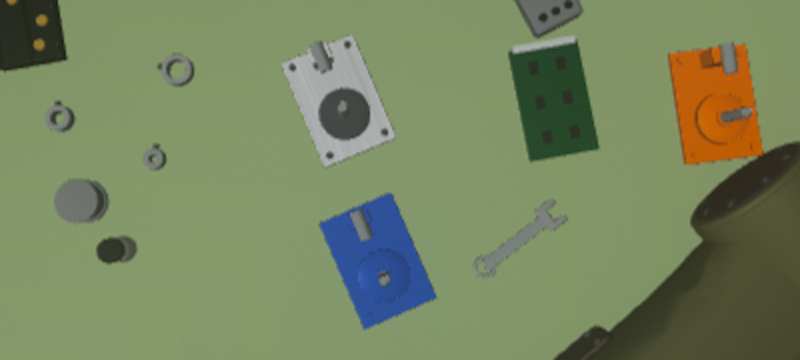

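```bash
ls
```

```text
h.py
pics
scene0.pkl
top0.pkl
wrist0.pkl
```

The silver jig with the black housing (top camera col 262, row 187) is the real one. The blue one (282,267) and the orange one (450,188) are look-alikes. In the top camera the collars are large (179,164), middle (121,188) and small (167,209). I'll compute their world positions next.

```bash
cat >> h.py <<'E'
import pickle
def ray(s,uv,z):
    R,_=cv2.Rodrigues(np.array(s['rvec'],float)); t=np.array(s['tvec'],float)
    d=R.T@np.linalg.inv(s['camera_matrix'])@np.array([uv[0],uv[1],1.]); c=-R.T@t
    return c+d*(z-c[2])/d[2]
def proj(s,P):
    return cv2.projectPoints(np.atleast_2d(np.array(P,float)),np.array(s['rvec'],float),np.array(s['tvec'],float),s['camera_matrix'],None)[0][:,0]
def wpose(st):
    from scipy.spatial.transform import Rotation as Ro
    T=np.eye(4);T[:3,:3]=Ro.from_euler('xyz',st['eef_rot'],degrees=True).as_matrix();T[:3,3]=st['tool_pos'];return T
def wrist(s,st):
    "give wrist snapshot rvec,tvec"
    T=np.linalg.inv(wpose(st)@s['tool_from_camera']); s['rvec']=cv2.Rodrigues(T[:3,:3])[0]; s['tvec']=T[:3,3]; return s
E
python3 - <<'E'
from h import *
t=pickle.load(open('top0.pkl','rb'));s=pickle.load(open('scene0.pkl','rb'))
for n,uv in dict(L=(179,164.5),M=(120.5,188.5),S=(167,209)).items(): print(n,ray(t,uv,.02))
for n,uv in dict(M=(398,335.4),L=(328.3,307.5),S=(372.7,292.9)).items(): print(n,ray(s,uv,.0))
print('jig',ray(t,(262,187.1),0),ray(s,(282.5,250.5),0),'shafttop',ray(t,(260.2,184.4),.098))
print('guide',ray(t,(255.1,167.7),.07),ray(s,(276.6,241.5),.07))
print('base corners top',[ray(t,(90+x/2,130+y/2),.012)[:2].round(4) for x,y in [(281,66),(353,36),(395,137),(327,166)]])
E
python3 - <<'E'
import cv2
a=cv2.imread('pics/top0.png')
cv2.imwrite('pics/jz.png',cv2.resize(a[140:220,225:295],None,fx=8,fy=7.5,interpolation=cv2.INTER_CUBIC))
cv2.imwrite('pics/cz.png',cv2.resize(a[150:225,100:200],None,fx=7,fy=7,interpolation=cv2.INTER_CUBIC))
E
```

```text
L [0.589171   0.14923642 0.02      ]
M [0.51911233 0.30909983 0.02      ]
S [0.46406499 0.17822649 0.02      ]
M [0.52228796 0.31572884 0.        ]
L [0.58578872 0.15039283 0.        ]
S [0.46113083 0.18627299 0.        ]
jig [ 0.53186799 -0.08287981  0.        ] [ 0.53109062 -0.09500157  0.        ] shafttop [ 0.52664363 -0.08218759  0.098     ]
guide [ 0.57501615 -0.06641775  0.07      ] [ 0.5745239  -0.06795263  0.07      ]
base corners top [array([0.5973, 0.0066]), array([ 0.6419, -0.094 ]), array([ 0.4994, -0.1554]), array([ 0.4572, -0.061 ])]
```

View pics/jz.png

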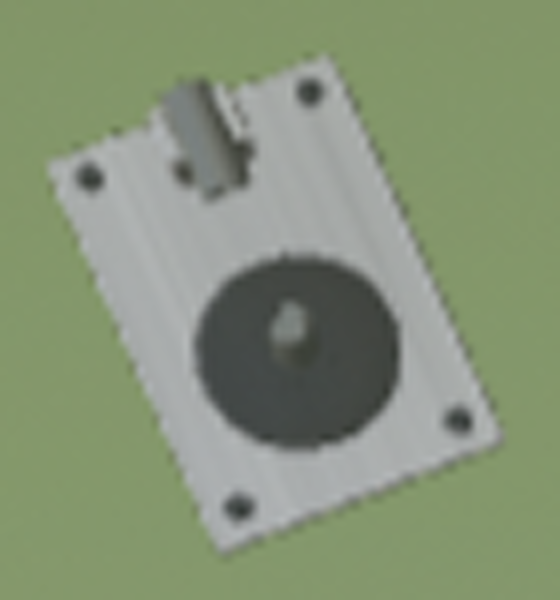

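View pics/cz.png

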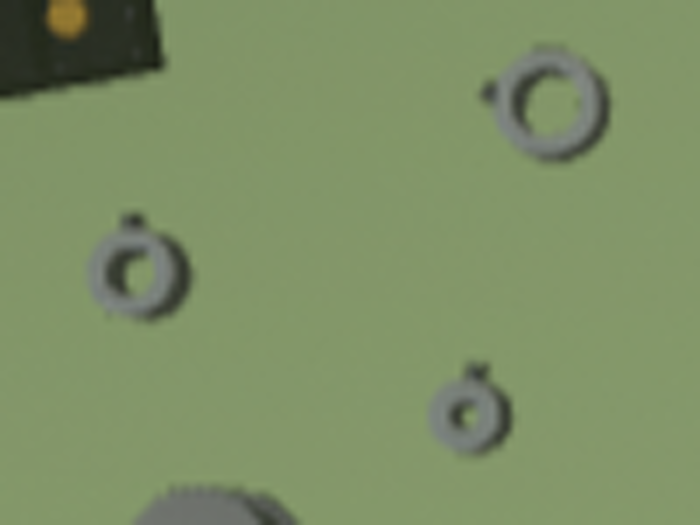

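Call:
jog_arm(
  commands=[
    {"tx": 0.022,"ty": 0.034},
    {"tx": 0.044,"ty": 0.068},
    {"tx": 0.066,"ty": 0.102},
    {"tx": 0.088,"ty": 0.136},
    {"tx": 0.11,"ty": 0.17},
  ],
)

```text
validation failed for argument at $.co...
```

Call:
jog_arm(
  commands=[
    {"tx": 0.022,"ty": 0.034},
    {"tx": 0.044,"ty": 0.068},
    {"tx": 0.066,"ty": 0.102},
    {"tx": 0.088,"ty": 0.136},
    {"tx": 0.11,"ty": 0.17},
  ],
)

```text
validation failed for argument at $.co...
```

Call:
jog_arm(
  commands=[
    {"tx": 0.022,"ty": 0.034,"tz": -0.01},
    {"tx": 0.044,"ty": 0.068,"tz": -0.03},
    {"tx": 0.066,"ty": 0.102,"tz": -0.05},
    {"tx": 0.087,"ty": 0.132,"tz": -0.07},
    {"tx": 0.087,"ty": 0.132,"tz": -0.07},
  ],
)

```text
validation failed for argument at $.co...
```

```bash
cat > w.py <<'E'
from h import *
import sys
n=sys.argv[1]
st=sense(); s=wrist(snap('wrist',n+'.png'),st); pickle.dump(s,open(n+'.pkl','wb'))
print(st['t'],st['tool_pos'],st['eef_rot'],st['joints'].round(1),st['ft_force'].round(2),st['finger_gap'])
for q in ['jig','shaft_top','guide','shaft','collar_m','collar_m_screw']:
    print(q,[(np.round(d['point'],1).tolist(),round(d['conf'],2)) for d in tip_of('wrist',q)][:4])
E
python3 w.py w1
```

```text
1.95 [ 0.22076015 -0.5578997   0.24528855] [ 1.79997467e+02 -2.71504083e-03 -1.58412379e+02] [-49.3   2.3   4.9   0.  -92.6 -19.1] [ 0.92  1.   -0.19] 0.9948156239409787
jig [([343.8, 530.1], 0.67), ([363.2, 157.9], 0.55)]
shaft_top []
guide []
shaft [([353.7, 545.6], 0.44)]
collar_m []
collar_m_screw []
```

View pics/w1.png

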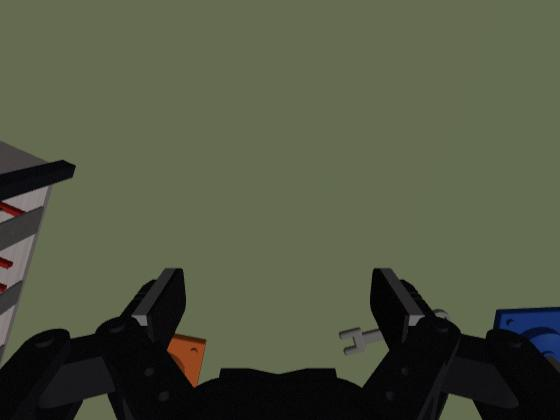

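Call:
jog_arm(
  commands=[
    {"tx": 0.022,"ty": 0.034,"tz": 0,"spin": 0,"jaw": -1},
    {"tx": 0.044,"ty": 0.068,"tz": 0,"spin": 0,"jaw": -1},
    {"tx": 0.066,"ty": 0.102,"tz": 0,"spin": 0,"jaw": -1},
    {"tx": 0.088,"ty": 0.136,"tz": 0,"spin": 0,"jaw": -1},
    {"tx": 0.11,"ty": 0.17,"tz": 0,"spin": 0,"jaw": -1},
  ],
)

```text
t: 2.72
tool_pos: [0.3313, -0.3863, 0.2454]
eef_rot: [-180.0, 0.0, -158.4]
ft_force: [2.2, -0.5, 0.5]
finger_gap: 1.0
```

Call:
jog_arm(
  commands=[
    {"tx": 0.022,"ty": 0.034,"tz": 0,"spin": 0,"jaw": -1},
    {"tx": 0.044,"ty": 0.068,"tz": 0,"spin": 0,"jaw": -1},
    {"tx": 0.066,"ty": 0.102,"tz": 0,"spin": 0,"jaw": -1},
    {"tx": 0.088,"ty": 0.136,"tz": 0,"spin": 0,"jaw": -1},
    {"tx": 0.11,"ty": 0.17,"tz": 0,"spin": 0,"jaw": -1},
  ],
)

```text
t: 3.13
tool_pos: [0.4414, -0.216, 0.2458]
eef_rot: [-180.0, 0.1, -158.4]
ft_force: [0.9, -0.6, 0.2]
finger_gap: 1.006
```

Call:
jog_arm(
  commands=[
    {"tx": 0.022,"ty": 0.034,"tz": -0.01,"spin": 0,"jaw": -1},
    {"tx": 0.044,"ty": 0.068,"tz": -0.03,"spin": 0,"jaw": -1},
    {"tx": 0.066,"ty": 0.102,"tz": -0.05,"spin": 0,"jaw": -1},
    {"tx": 0.087,"ty": 0.132,"tz": -0.07,"spin": 0,"jaw": -1},
    {"tx": 0.087,"ty": 0.132,"tz": -0.07,"spin": 0,"jaw": -1},
  ],
)

```text
t: 3.55
tool_pos: [0.5281, -0.0817, 0.1706]
eef_rot: [179.8, -0.3, -158.2]
ft_force: [-2.0, -0.6, -0.8]
finger_gap: 0.997
```

```bash
python3 w.py w1
```

```text
3.55 [ 0.52812639 -0.08172196  0.17058431] [ 179.81130552   -0.27118518 -158.21527516] [ 12.7  -7.2 -12.1  -0.1 -85.4 -80.9] [-1.99 -0.62 -0.76] 0.9968340337236375
jig [([198.6, 274.7], 0.78)]
shaft_top [([233.2, 271.2], 0.71)]
guide [([285.1, 276.5], 0.86)]
shaft [([205.9, 272.9], 0.82)]
collar_m [([235.0, 544.8], 0.59)]
collar_m_screw []
```

View pics/w1.png

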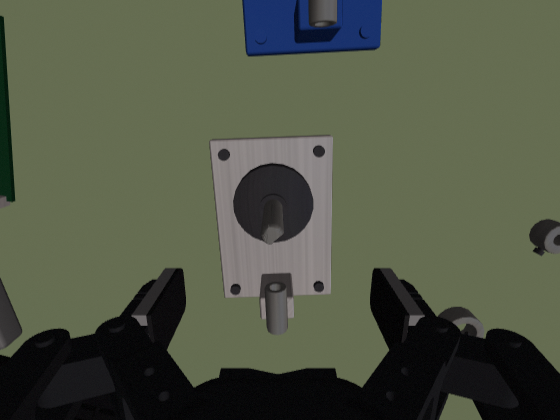

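Run:
```python
from h import *
s=pickle.load(open('w1.pkl','rb'))
a=cv2.imread('pics/w1.png')
cv2.imwrite('pics/w1z.png',cv2.convertScaleAbs(cv2.resize(a[185:255,235:315],None,fx=8,fy=8,interpolation=cv2.INTER_CUBIC),alpha=1.8,beta=10))
c=[ray(s,p,.012)[:2] for p in [(211,141),(332,136),(330,294),(225,298)]]
print(np.round(c,4)); 
for a_,b_ in [(0,3),(1,2)]:
    d=c[b_]-c[a_]; print(np.degrees(np.arctan2(d[1],d[0])),np.hypot(*d))
print('shaft top',ray(s,(271.2,233.2),.098),'shaftorigin',ray(s,(272.9,205.9),.03),'jig',ray(s,(274.7,198.6),0),'guide',ray(s,(276.5,285.1),.07), 'housing c',ray(s,(273.5,203),.03))
```

```text
[[ 0.5024 -0.1538]
 [ 0.4589 -0.0564]
 [ 0.6037  0.0078]
 [ 0.6479 -0.0907]]
23.454414819775796 0.158620916194117
23.928038349410265 0.1584823877437451
shaft top [ 0.53204945 -0.08370745  0.098     ] shaftorigin [ 0.53270039 -0.08297419  0.03      ] jig [ 0.53355068 -0.0810954   0.        ] guide [ 0.58278178 -0.0596266   0.07      ] housing c [ 0.53003852 -0.08345885  0.03      ]
```

View pics/w1z.png

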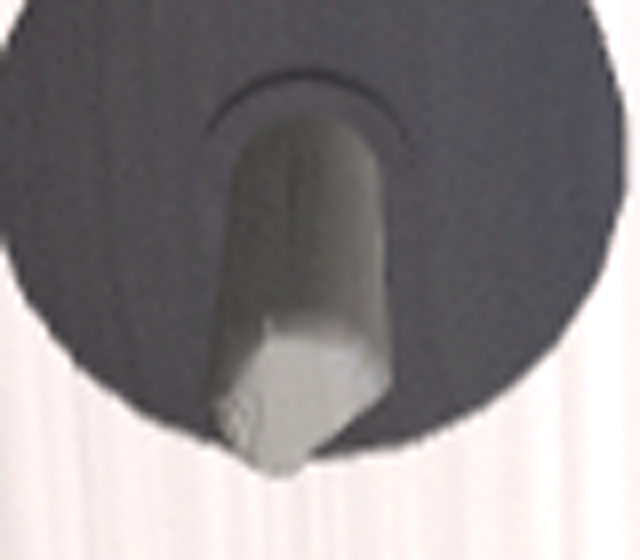

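Call:
jog_arm(
  commands=[
    {"tx": 0.012,"ty": 0.005,"tz": -0.02,"spin": 0,"jaw": -1},
    {"tx": 0.024,"ty": 0.01,"tz": -0.04,"spin": 0,"jaw": -1},
    {"tx": 0.024,"ty": 0.01,"tz": -0.04,"spin": 0,"jaw": -1},
    {"tx": 0.024,"ty": 0.01,"tz": -0.04,"spin": 0,"jaw": -1},
    {"tx": 0.024,"ty": 0.01,"tz": -0.04,"spin": 0,"jaw": -1},
  ],
)

```text
t: 4.32
tool_pos: [0.5519, -0.0767, 0.1367]
eef_rot: [-179.9, 0.1, -158.5]
ft_force: [0.0, 0.2, 0.6]
finger_gap: 1.001
```

```bash
python3 w.py w2;python3 - <<'E'
from h import *
s=pickle.load(open('w2.pkl','rb'))
a=cv2.imread('pics/w2.png')
cv2.imwrite('pics/w2z.png',cv2.convertScaleAbs(cv2.resize(a[170:250,230:320],None,fx=7,fy=7,interpolation=cv2.INTER_CUBIC),alpha=1.8,beta=10))
E
```

```text
4.3167 [ 0.55189121 -0.07671102  0.13671758] [-1.79946520e+02  7.16010284e-02 -1.58454059e+02] [ 12.8  -3.5 -12.2   0.  -81.2 -81.2] [0.04 0.17 0.56] 1.0007562897600009
jig [([178.2, 280.5], 0.83)]
shaft_top [([213.3, 278.4], 0.62)]
guide [([282.1, 282.4], 0.69)]
shaft [([189.7, 277.9], 0.73)]
collar_m [([323.0, 482.7], 0.63)]
collar_m_screw []
```

View pics/w2.png

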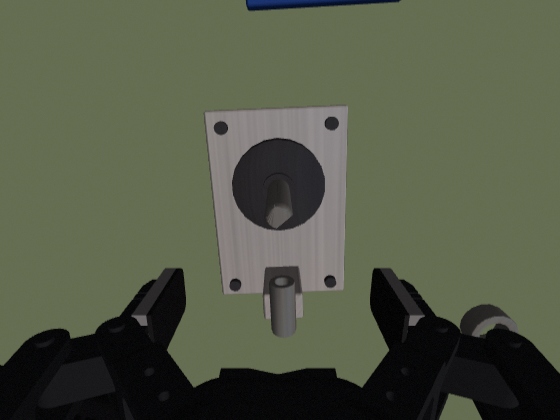

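View pics/w2z.png

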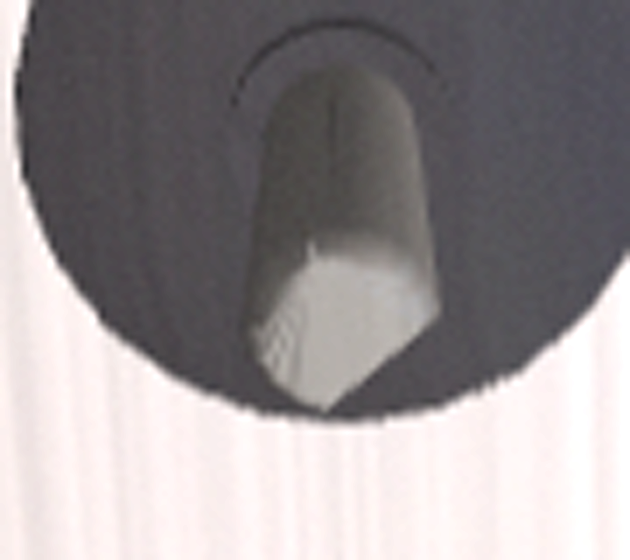

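Run:
```python
from h import *
s=pickle.load(open('w2.pkl','rb'))
c=np.array([ray(s,p,.012)[:2] for p in [(205,112.5),(348,105.5),(343.5,290.5),(223,293.5)]])
print(c.round(4))
for a_,b_ in [(0,3),(1,2)]:
    d=c[b_]-c[a_]; print(np.degrees(np.arctan2(d[1],d[0])),np.hypot(*d))
# model fit: corners (-58,-55)...: index0 = image top-left => y? right of image = jig +y
M=np.array([(-.058,-.055),(-.058,.055),(.102,.055),(.102,-.055)])
from scipy.optimize import least_squares
f=lambda p:((M@np.array([[np.cos(p[2]),np.sin(p[2])],[-np.sin(p[2]),np.cos(p[2])]])+p[:2])-c).ravel()
r=least_squares(f,[.53,-.083,.41]);print('jig fit',r.x[:2],np.degrees(r.x[2]),np.abs(r.fun).max())
e=[ray(s,(230+x/7,170+y/7),.098)[:2] for x,y in [(325,410),(440,310),(250,335),(312,250)]]
print(np.round(e,4)); d=e[1]-e[0]; print('edge',np.hypot(*d),np.degrees(np.arctan2(d[1],d[0]))-90)
n=np.array([-d[1],d[0]])/np.hypot(*d);n=n if n@[1,1]>0 else -n
print('axis from flat',(e[0]+e[1])/2-n*.005)
print('shaft top',ray(s,(278.4,213.3),.098),'guide',ray(s,(282.4,282.1),.07),'hous',ray(s,(278.5,184.5),.03),'jig',ray(s,(280.5,178.2),0))
print('collars', )
```

```text
[[ 0.5029 -0.1545]
 [ 0.4585 -0.0558]
 [ 0.6039  0.0085]
 [ 0.6468 -0.0917]]
23.575219079298442 0.15699855569379934
23.885530904862687 0.1589204215624007
jig fit [ 0.53288407 -0.08222279] 23.722498341620305 0.0015898053608691676
[[ 0.5399 -0.0814]
 [ 0.5287 -0.076 ]
 [ 0.5361 -0.0892]
 [ 0.5278 -0.0872]]
edge 0.012377409510610478 64.41901426766367
axis from flat [ 0.53211566 -0.08321227]
shaft top [ 0.53109039 -0.0836571   0.098     ] guide [ 0.58506028 -0.05927683  0.07      ] hous [ 0.53051348 -0.08367179  0.03      ] jig [ 0.53125025 -0.0814967   0.        ]
collars
```

Call:
jog_arm(
  commands=[
    {"tx": -0.01,"ty": -0.003,"tz": 0,"spin": 7.1,"jaw": -0.4},
    {"tx": -0.02,"ty": -0.0065,"tz": 0,"spin": 14.2,"jaw": -0.4},
    {"tx": -0.02,"ty": -0.0065,"tz": 0,"spin": 21.3,"jaw": -0.4},
    {"tx": -0.02,"ty": -0.0065,"tz": 0,"spin": 28.4,"jaw": -0.4},
    {"tx": -0.02,"ty": -0.0065,"tz": 0,"spin": 35,"jaw": -0.4},
  ],
  grip_force=60,
)

```text
t: 5.08
tool_pos: [0.5317, -0.0824, 0.1356]
eef_rot: [-180.0, 0.0, -123.1]
ft_force: [0.0, 0.7, -0.1]
finger_gap: 0.703
```

Call:
jog_arm(
  commands=[
    {"tx": 0,"ty": 0,"tz": 0,"spin": 7.1,"jaw": -0.4},
    {"tx": 0,"ty": 0,"tz": 0,"spin": 14.2,"jaw": -0.4},
    {"tx": 0,"ty": 0,"tz": 0,"spin": 21.3,"jaw": -0.4},
    {"tx": 0,"ty": 0,"tz": 0,"spin": 28.4,"jaw": -0.4},
    {"tx": 0,"ty": 0,"tz": 0,"spin": 35,"jaw": -0.4},
  ],
)

```text
t: 5.5
tool_pos: [0.5318, -0.0824, 0.1355]
eef_rot: [-180.0, -0.0, -88.1]
ft_force: [1.2, 1.9, 0.6]
finger_gap: 0.703
```

Call:
jog_arm(
  commands=[
    {"tx": 0,"ty": 0,"tz": 0,"spin": 7.1,"jaw": -0.4},
    {"tx": 0,"ty": 0,"tz": 0,"spin": 14.2,"jaw": -0.4},
    {"tx": 0,"ty": 0,"tz": 0,"spin": 21.3,"jaw": -0.4},
    {"tx": 0,"ty": 0,"tz": 0,"spin": 28.4,"jaw": -0.4},
    {"tx": 0,"ty": 0,"tz": 0,"spin": 35,"jaw": -0.4},
  ],
)

```text
t: 5.92
tool_pos: [0.5318, -0.0823, 0.1355]
eef_rot: [-180.0, -0.0, -53.1]
ft_force: [0.1, -0.0, 0.2]
finger_gap: 0.697
```

Call:
jog_arm(
  commands=[
    {"tx": 0,"ty": 0,"tz": 0,"spin": 7,"jaw": -0.4},
    {"tx": 0,"ty": 0,"tz": 0,"spin": 14,"jaw": -0.4},
    {"tx": 0,"ty": 0,"tz": 0,"spin": 21,"jaw": -0.4},
    {"tx": 0,"ty": 0,"tz": 0,"spin": 28,"jaw": -0.4},
    {"tx": 0,"ty": 0,"tz": 0,"spin": 28,"jaw": -0.4},
  ],
)

```text
t: 6.33
tool_pos: [0.5318, -0.0824, 0.1355]
eef_rot: [-180.0, -0.0, -25.2]
ft_force: [-0.9, -0.4, -0.2]
finger_gap: 0.697
```

```bash
python3 w.py w3
python3 - <<'E'
from h import *
s=pickle.load(open('w3.pkl','rb'))
print(proj(s,[(.5318,-.0832,.098),(.5318,-.0832,.03)]))
E
```

```text
6.3333 [ 0.53176848 -0.08238247  0.13547024] [-1.79998476e+02 -1.65214822e-02 -2.51586199e+01] [ 12.6  -6.4 -15.    0.  -81.3  52.2] [-0.91 -0.39 -0.19] 0.6965233369785587
jig [([364.4, 427.5], 0.78), ([203.6, 280.6], 0.76)]
shaft_top [([246.8, 282.1], 0.56)]
guide [([174.6, 209.7], 0.87), ([401.2, 412.3], 0.71)]
shaft [([212.5, 275.8], 0.69), ([388.5, 435.5], 0.5)]
collar_m [([252.0, 14.3], 0.87)]
collar_m_screw []
[[280.05496023 250.05120267]
 [279.39389081 213.02204171]]
```

View pics/w3.png

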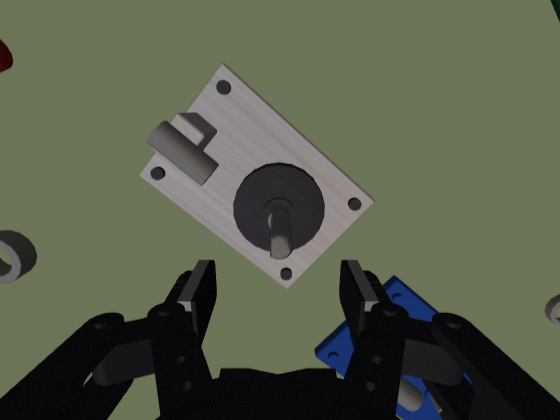

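The jaws line up with the shaft. The flat faces left at about (270,240), toward the left finger, and the shaft top is at (281,248), against a predicted (280,250). Next: descend and close.

Call:
jog_arm(
  commands=[
    {"tx": 0,"ty": 0,"tz": -0.02,"spin": 0,"jaw": -0.4},
    {"tx": 0,"ty": 0,"tz": -0.04,"spin": 0,"jaw": -0.4},
    {"tx": 0,"ty": -0.0005,"tz": -0.058,"spin": 0,"jaw": -0.4},
    {"tx": 0,"ty": -0.0005,"tz": -0.058,"spin": 0,"jaw": -0.4},
    {"tx": 0,"ty": -0.0005,"tz": -0.058,"spin": 0,"jaw": 0.2},
  ],
)

```text
t: 7.1
tool_pos: [0.5313, -0.0831, 0.0768]
eef_rot: [179.9, 0.1, -25.4]
ft_force: [-0.2, -0.6, 0.7]
finger_gap: 0.578
```

Call:
jog_arm(
  commands=[
    {"tx": 0,"ty": 0,"tz": 0,"spin": 0,"jaw": 1},
    {"tx": 0,"ty": 0,"tz": 0,"spin": 0,"jaw": 1},
    {"tx": 0,"ty": 0,"tz": 0,"spin": 0,"jaw": 1},
    {"tx": 0,"ty": 0,"tz": 0,"spin": 0,"jaw": 1},
    {"tx": 0,"ty": 0,"tz": 0,"spin": 0,"jaw": 1},
  ],
  grip_force=60,
)

```text
t: 7.52
tool_pos: [0.5318, -0.0845, 0.0792]
eef_rot: [179.9, -0.1, -25.4]
ft_force: [-2.9, -5.3, 4.1]
finger_gap: 0.137
```

```bash
python3 w.py w4
```

```text
7.5167 [ 0.53183698 -0.08446068  0.07916739] [ 1.79865681e+02 -1.01116839e-01 -2.54491020e+01] [ 12.5  -4.6 -19.4   0.2 -75.2  52. ] [-2.94 -5.29  4.08] 0.13680681201673917
jig [([226.5, 277.5], 0.84)]
shaft_top [([306.7, 278.0], 0.57)]
guide [([201.0, 182.7], 0.76)]
shaft [([241.8, 273.9], 0.83)]
collar_m []
collar_m_screw []
```

View pics/w4.png

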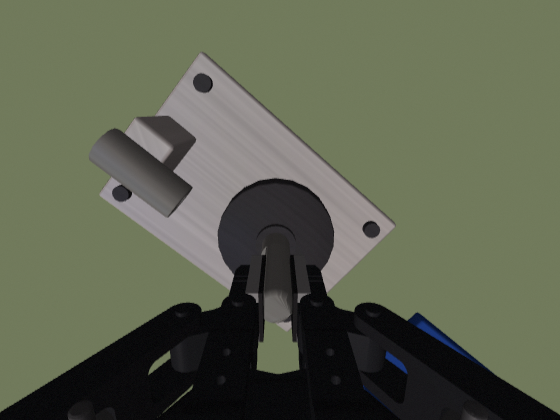

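Call:
jog_arm(
  commands=[
    {"tx": -0.0001,"ty": 0.0001,"tz": 0,"spin": -5,"jaw": 1},
    {"tx": -0.0002,"ty": 0.0002,"tz": 0,"spin": -11,"jaw": 1},
    {"tx": -0.0003,"ty": 0.0003,"tz": 0,"spin": -17,"jaw": 1},
    {"tx": -0.0004,"ty": 0.0004,"tz": 0,"spin": -23,"jaw": 1},
    {"tx": -0.0005,"ty": 0.0005,"tz": 0,"spin": -29,"jaw": 1},
  ],
)

```text
t: 8.28
tool_pos: [0.5315, -0.0837, 0.0792]
eef_rot: [180.0, -0.1, -54.7]
ft_force: [-2.0, -4.4, 2.9]
finger_gap: 0.14
```

Call:
jog_arm(
  commands=[
    {"tx": -0.0001,"ty": 0.0001,"tz": 0,"spin": -6,"jaw": 1},
    {"tx": -0.0002,"ty": 0.0002,"tz": 0,"spin": -12,"jaw": 1},
    {"tx": -0.0002,"ty": 0.0002,"tz": 0,"spin": -12,"jaw": 1},
    {"tx": -0.0002,"ty": 0.0002,"tz": 0,"spin": -12,"jaw": 1},
    {"tx": -0.0002,"ty": 0.0002,"tz": 0,"spin": -12,"jaw": 1},
  ],
)

```text
t: 8.7
tool_pos: [0.5315, -0.0834, 0.0791]
eef_rot: [-180.0, -0.2, -66.3]
ft_force: [-1.1, -5.5, 3.9]
finger_gap: 0.136
```

```bash
python3 w.py w5
python3 - <<'E'
from h import *
print(sense()['wrist_torque'])
a=cv2.imread('pics/w5.png')
cv2.imwrite('pics/w5z.png',cv2.convertScaleAbs(cv2.resize(a[130:350,180:370],None,fx=2.7,fy=2.7,interpolation=cv2.INTER_CUBIC),alpha=1.8,beta=10))
E
```

```text
8.7 [ 0.53154502 -0.08341297  0.07913902] [-1.79970626e+02 -1.52315311e-01 -6.62734667e+01] [ 12.6  -4.7 -19.5   0.1 -75.1  11.1] [-1.11 -5.54  3.91] 0.13635004871847478
jig [([224.3, 279.2], 0.65)]
shaft_top [([307.5, 275.1], 0.81)]
guide [([273.7, 163.7], 0.59)]
shaft [([244.2, 274.9], 0.55)]
collar_m []
collar_m_screw []
[-1.84709076  0.554319   -0.00930161]
```

View pics/w5z.png

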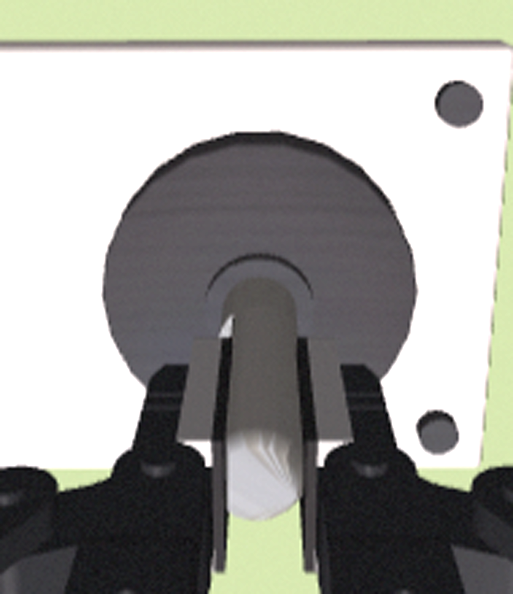

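Call:
jog_arm(
  commands=[
    {"tx": 0,"ty": 0,"tz": 0,"spin": 0,"jaw": 0.1},
    {"tx": 0,"ty": 0,"tz": 0,"spin": 0,"jaw": 0.1},
    {"tx": 0,"ty": 0,"tz": 0,"spin": 0,"jaw": 0.1},
    {"tx": 0,"ty": 0,"tz": 0.02,"spin": 0,"jaw": 0.1},
    {"tx": 0,"ty": 0,"tz": 0.055,"spin": 0,"jaw": 0.1},
  ],
)

```text
t: 9.47
tool_pos: [0.5287, -0.0817, 0.1284]
eef_rot: [179.6, 0.2, -66.4]
ft_force: [0.3, 0.1, -0.4]
finger_gap: 0.447
```

Call:
jog_arm(
  commands=[
    {"tx": 0,"ty": 0,"tz": 0.02,"spin": 0,"jaw": -0.6},
    {"tx": 0,"ty": 0,"tz": 0.03,"spin": 0,"jaw": -0.6},
    {"tx": 0,"ty": 0,"tz": 0.03,"spin": 0,"jaw": -0.6},
    {"tx": 0,"ty": 0,"tz": 0.03,"spin": 0,"jaw": -0.6},
    {"tx": 0,"ty": 0,"tz": 0.03,"spin": 0,"jaw": -0.6},
  ],
)

```text
t: 9.88
tool_pos: [0.5304, -0.0819, 0.1604]
eef_rot: [179.9, 0.1, -66.4]
ft_force: [0.0, -0.6, -0.7]
finger_gap: 0.798
```

```bash
python3 w.py w6
python3 - <<'E'
from h import *
a=cv2.imread('pics/w6.png')
cv2.imwrite('pics/w6z.png',cv2.convertScaleAbs(cv2.resize(a[170:270,230:330],None,fx=6,fy=6,interpolation=cv2.INTER_CUBIC),alpha=1.8,beta=10))
E
```

```text
9.8833 [ 0.53041051 -0.08189779  0.16040019] [ 1.79872125e+02  7.98528676e-02 -6.63899960e+01] [ 12.7  -6.9 -12.9  -0.1 -84.2  11. ] [ 0.04 -0.62 -0.69] 0.798328512862654
jig [([193.9, 276.7], 0.6), ([228.2, 512.0], 0.58)]
shaft_top [([228.1, 275.5], 0.7)]
guide [([263.2, 501.4], 0.94), ([217.1, 197.0], 0.73)]
shaft [([202.3, 273.6], 0.88), ([237.4, 536.0], 0.75)]
collar_m []
collar_m_screw []
```

View pics/w6.png

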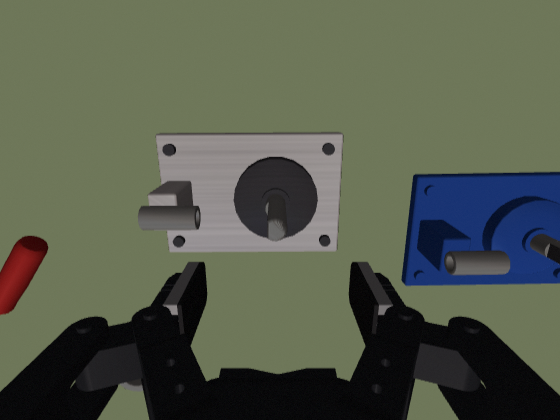

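View pics/w6z.png

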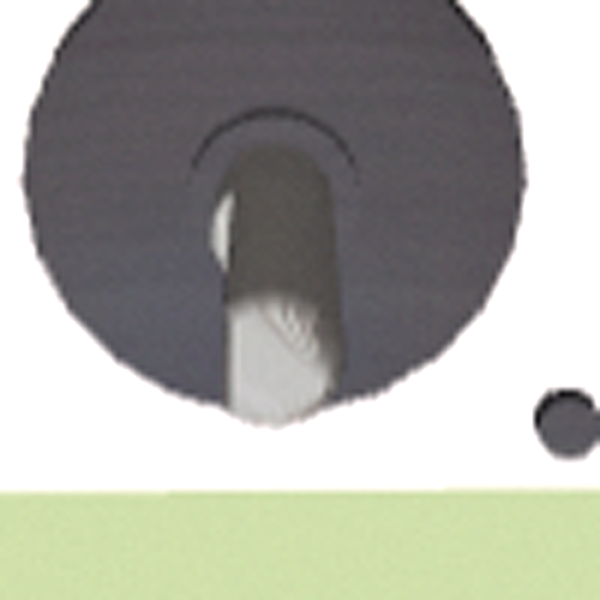

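The flat is the vertical left edge at column 268, facing the guide tube on the left at (200,217). Refining the jig pose and heading for the middle collar.

Run:
```python
from h import *
from scipy.optimize import least_squares
s=pickle.load(open('w6.pkl','rb'))
c=np.array([ray(s,p,.012)[:2] for p in [(156.5,134),(342.5,133),(338,251.5),(169,252.5)]])
M=np.array([(.102,-.055),(-.058,-.055),(-.058,.055),(.102,.055)])
f=lambda p:((M@np.array([[np.cos(p[2]),np.sin(p[2])],[-np.sin(p[2]),np.cos(p[2])]])+p[:2])-c).ravel()
r=least_squares(f,[.53,-.083,.41]);print('jig fit',r.x[:2],np.degrees(r.x[2]),np.abs(r.fun).max())
e=[ray(s,(230+x/6,170+y/6),.098)[:2] for x,y in [(229,305),(229,412)]]
d=e[1]-e[0]; n=np.array([-d[1],d[0]])/np.hypot(*d);n=n if n@[1,1]>0 else -n
print('edge',np.hypot(*d),np.degrees(np.arctan2(n[1],n[0])),'axis',(e[0]+e[1])/2-n*.005)
print('top',ray(s,(275.5,228.1),.098),'guide',ray(s,(197,217.1),.07))
```

```text
jig fit [ 0.53223475 -0.08308246] 23.95956973064819 0.001293686859062615
edge 0.012199715315245368 23.099379441226993 axis [ 0.53249045 -0.08376189]
top [ 0.53326244 -0.08475802  0.098     ] guide [ 0.584559   -0.06005973  0.07      ]
```

Call:
jog_arm(
  commands=[
    {"tx": 0,"ty": 0.038,"tz": 0.01,"spin": 7,"jaw": -0.6},
    {"tx": 0,"ty": 0.076,"tz": 0.01,"spin": 14,"jaw": -0.6},
    {"tx": 0,"ty": 0.114,"tz": 0.01,"spin": 21,"jaw": -0.6},
    {"tx": 0,"ty": 0.152,"tz": 0.01,"spin": 28,"jaw": -0.6},
    {"tx": 0,"ty": 0.19,"tz": 0.01,"spin": 35,"jaw": -0.6},
  ],
)

```text
t: 10.65
tool_pos: [0.5308, 0.1095, 0.1724]
eef_rot: [-180.0, -0.0, -31.1]
ft_force: [1.2, -0.8, 0.4]
finger_gap: 0.793
```

Call:
jog_arm(
  commands=[
    {"tx": 0,"ty": 0.038,"tz": 0,"spin": 7,"jaw": -0.6},
    {"tx": -0.005,"ty": 0.076,"tz": 0,"spin": 14,"jaw": -0.6},
    {"tx": -0.01,"ty": 0.114,"tz": 0,"spin": 21,"jaw": -0.6},
    {"tx": -0.01,"ty": 0.152,"tz": 0,"spin": 28,"jaw": -0.6},
    {"tx": -0.01,"ty": 0.19,"tz": 0,"spin": 35,"jaw": -0.6},
  ],
)

```text
t: 11.07
tool_pos: [0.5205, 0.2998, 0.1725]
eef_rot: [-180.0, -0.0, 4.0]
ft_force: [0.7, -0.4, 1.5]
finger_gap: 0.801
```

Call:
jog_arm(
  commands=[
    {"tx": 0,"ty": 0.012,"tz": 0,"spin": 7,"jaw": -0.6},
    {"tx": 0,"ty": 0.012,"tz": -0.02,"spin": 7,"jaw": -0.6},
    {"tx": 0,"ty": 0.012,"tz": -0.04,"spin": 7,"jaw": -0.6},
    {"tx": 0,"ty": 0.012,"tz": -0.04,"spin": 7,"jaw": -0.6},
    {"tx": 0,"ty": 0.012,"tz": -0.04,"spin": 7,"jaw": -0.6},
  ],
)

```text
t: 11.48
tool_pos: [0.5207, 0.3093, 0.1312]
eef_rot: [179.9, 0.1, 10.6]
ft_force: [0.7, -0.4, 1.0]
finger_gap: 0.8
```

```bash
python3 w.py w7
python3 - <<'E'
from h import *
a=cv2.imread('pics/w7.png')
cv2.imwrite('pics/w7z.png',cv2.convertScaleAbs(cv2.resize(a[190:310,210:350],None,fx=5,fy=5,interpolation=cv2.INTER_CUBIC),alpha=1.8,beta=10))
E
```

```text
11.4833 [0.52065379 0.30929529 0.13123551] [1.79888160e+02 1.18124836e-01 1.05924876e+01] [ 49.7   4.2  -5.    0.  -80.9  50.9] [ 0.69 -0.37  0.96] 0.7997165660865433
jig []
shaft_top []
guide []
shaft []
collar_m [([285.4, 402.2], 0.94), ([157.3, 482.9], 0.85), ([207.1, 272.8], 0.66)]
collar_m_screw [([174.1, 267.6], 0.73)]
```

View pics/w7.png

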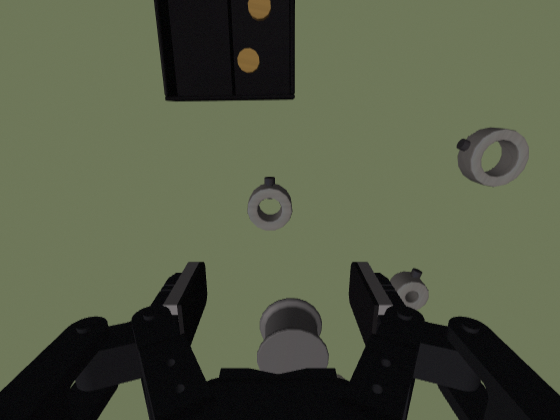

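View pics/w7z.png

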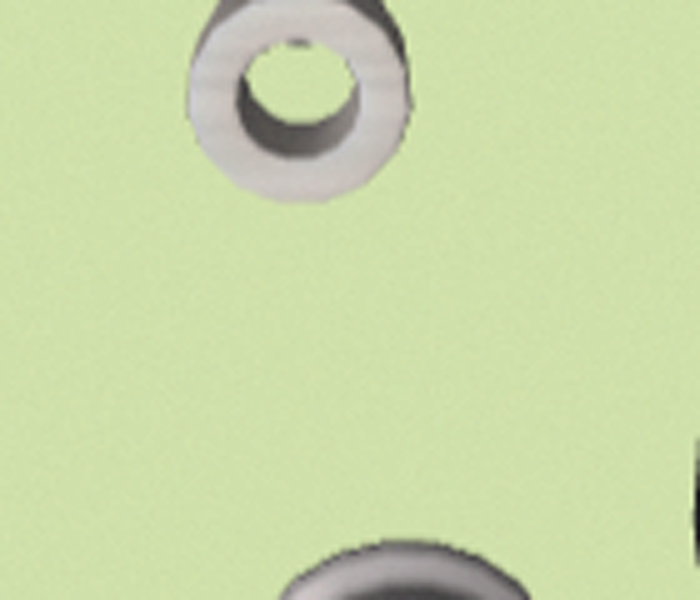

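Three collars in view: large (493,157), small (408,292) and middle (270,210). The top camera ordered them the same way by size. I'll check the middle one's diameter and screw direction.

```bash
python3 - <<'E'
from h import *
s=pickle.load(open('w7.pkl','rb'))
P=lambda u,v,z:ray(s,(u,v),z)[:2]
L=P(210+187/5,210,.02);R=P(210+412/5,210,.02);B=P(269.9,190+203/5,.02);T=P(269.9,189.3,.02)
print('OD',np.hypot(*(R-L)),np.hypot(*(T-B)),'c',(L+R)/2,(T+B)/2)
print('bore',np.hypot(*(P(210+238/5,210,.02)-P(210+362/5,210,.02))))
c=np.r_[((L+R)/2+(T+B)/2)/2]
sc=P(269.6,178.5,.0125); d=sc-c; print('c',c,'screw',np.hypot(*d),np.degrees(np.arctan2(d[1],d[0])))
for n,u,v,l,r in [('L',493,157,458,528),('S',408,292,391,428)]: print(n,P(u,v,.02),np.hypot(*(P(l,v,.02)-P(r,v,.02))))
E
python3 - <<'E'
import cv2
a=cv2.imread('pics/w7.png')
cv2.imwrite('pics/w7y.png',cv2.convertScaleAbs(cv2.resize(a[165:240,235:305],None,fx=7,fy=7,interpolation=cv2.INTER_CUBIC),alpha=1.8,beta=10))
E
```

```text
OD 0.035411443998444606 0.03410833348883537 c [0.52065801 0.31595854] [0.52035411 0.31590647]
bore 0.019515663845763455
c [0.52050606 0.3159325 ] screw 0.02378212205248221 11.122414385662031
L [0.59221378 0.15913585] 0.052467066733262686
S [0.46973891 0.18651987] 0.03175509222389623
```

View pics/w7y.png

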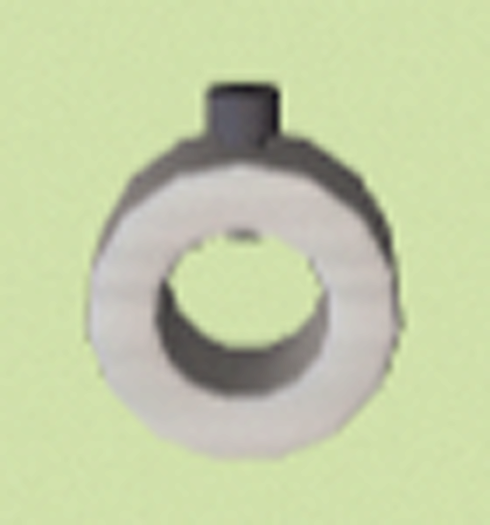

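Call:
jog_arm(
  commands=[
    {"tx": 0,"ty": 0.005,"tz": -0.035,"spin": 0.4,"jaw": -0.6},
    {"tx": 0,"ty": 0.0067,"tz": -0.07,"spin": 0.4,"jaw": -0.6},
    {"tx": 0,"ty": 0.0067,"tz": -0.095,"spin": 0.4,"jaw": -0.6},
    {"tx": 0,"ty": 0.0067,"tz": -0.109,"spin": 0.4,"jaw": -0.6},
    {"tx": 0,"ty": 0.0067,"tz": -0.109,"spin": 0.4,"jaw": -0.6},
  ],
)

```text
t: 12.25
tool_pos: [0.5192, 0.3149, 0.0191]
eef_rot: [179.8, 0.3, 11.0]
ft_force: [-1.5, -0.1, -0.3]
finger_gap: 0.799
```

```bash
python3 w.py w8
```

```text
12.25 [0.51921613 0.31490378 0.01910824] [179.81666395   0.33461022  10.95620711] [ 50.1   8.9 -12.   -0.1 -69.5  50.9] [-1.53 -0.07 -0.28] 0.7986020593895212
jig []
shaft_top []
guide []
shaft []
collar_m [([266.0, 278.2], 0.63)]
collar_m_screw [([223.1, 278.0], 0.59)]
```

View pics/w8.png

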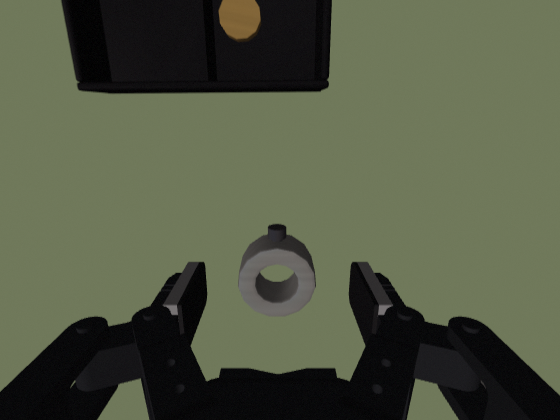

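The middle collar sits centred between the pads at (277,278) with its screw pointing straight up in the picture. Closing.

Call:
jog_arm(
  commands=[
    {"tx": 0,"ty": 0,"tz": -0.002,"spin": 0,"jaw": -0.2},
    {"tx": 0,"ty": 0,"tz": -0.002,"spin": 0,"jaw": 0.1},
    {"tx": 0,"ty": 0,"tz": -0.002,"spin": 0,"jaw": 0.4},
    {"tx": 0,"ty": 0,"tz": -0.002,"spin": 0,"jaw": 1},
    {"tx": 0,"ty": 0,"tz": -0.002,"spin": 0,"jaw": 1},
  ],
  grip_force=50,
)

```text
t: 13.02
tool_pos: [0.5212, 0.3167, 0.0217]
eef_rot: [-180.0, -0.0, 11.0]
ft_force: [-0.5, 0.4, 2.5]
finger_gap: 0.391
```

Call:
jog_arm(
  commands=[
    {"tx": 0,"ty": 0,"tz": 0,"spin": 0,"jaw": 1},
    {"tx": 0,"ty": 0,"tz": 0,"spin": 0,"jaw": 1},
    {"tx": 0,"ty": 0,"tz": 0.02,"spin": 0,"jaw": 1},
    {"tx": 0,"ty": 0,"tz": 0.05,"spin": 0,"jaw": 1},
    {"tx": 0,"ty": 0,"tz": 0.05,"spin": 0,"jaw": 1},
  ],
)

```text
t: 13.43
tool_pos: [0.5234, 0.3178, 0.0772]
eef_rot: [-179.9, -0.4, 11.0]
ft_force: [2.1, 1.1, 1.6]
finger_gap: 0.388
```

```bash
python3 w.py w9;  python3 - <<'E'
import cv2
a=cv2.imread('pics/w9.png')
cv2.imwrite('pics/w9z.png',cv2.convertScaleAbs(cv2.resize(a[200:340,210:345],None,fx=4.2,fy=4.2,interpolation=cv2.INTER_CUBIC),alpha=1.8,beta=10))
E
```

```text
13.4333 [0.52340866 0.31784062 0.0772018 ] [-179.85871464   -0.42866062   11.02615612] [ 50.1   6.4  -8.6   0.2 -74.7  50.9] [2.09 1.07 1.64] 0.38785848511677684
jig []
shaft_top []
guide []
shaft []
collar_m [([330.6, 437.1], 0.87), ([175.5, 545.0], 0.74), ([267.3, 278.9], 0.61)]
collar_m_screw [([225.6, 276.7], 0.68)]
```

View pics/w9z.png

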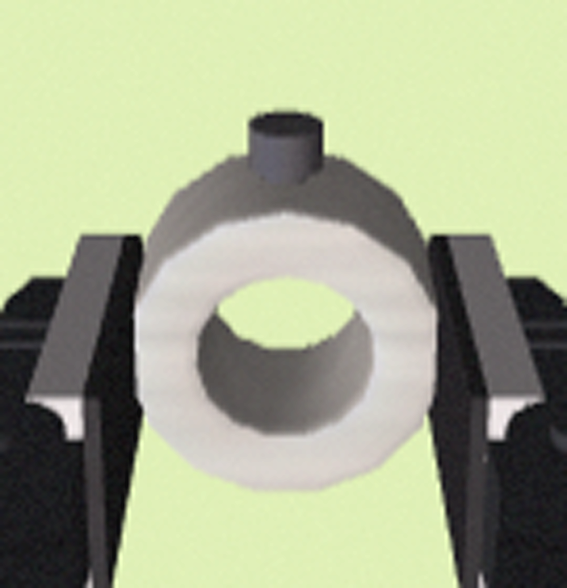

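```bash
cat >> h.py <<'E'
def tool_pt(s,uv,z):
    T=s['tool_from_camera']; d=T[:3,:3]@np.linalg.inv(s['camera_matrix'])@np.array([uv[0],uv[1],1.]); c=T[:3,3]
    return c+d*(z-c[2])/d[2]
E
python3 - <<'E'
from h import *
s=pickle.load(open('w9.pkl','rb'))
q=lambda x,y,z:tool_pt(s,(210+x/4.2,200+y/4.2),z)
for z in (.0,.0017,.004):
    L,R,T,B=q(135,330,z),q(437,330,z),q(286,212,z),q(286,490,z)
    print(z,'OD',np.linalg.norm(R-L),np.linalg.norm(T-B),'c',(L+R)[:2]/2,(T+B)[:2]/2)
print('screw end',q(286,118,.0117),q(285,145,.0117))
E
```

```text
0.0 OD 0.032578059946833736 0.03412123491807992 c [ 0.0039175  -0.00050613] [ 0.00075674 -0.0005045 ]
0.0017 OD 0.03300769634010521 0.03457122255786253 c [ 0.00295265 -0.00050286] [-0.00024979 -0.0005012 ]
0.004 OD 0.03358896910747248 0.035180029364627254 c [ 0.00164728 -0.00049842] [-0.00161156 -0.00049674]
screw end [ 0.02390452 -0.00049561  0.0117    ] [ 0.02066418 -0.00060655  0.0117    ]
```

Call:
jog_arm(
  commands=[
    {"tx": 0,"ty": 0,"tz": 0.035,"spin": 0,"jaw": 1},
    {"tx": 0,"ty": -0.015,"tz": 0.07,"spin": 3,"jaw": 1},
    {"tx": 0,"ty": -0.055,"tz": 0.08,"spin": 6,"jaw": 1},
    {"tx": 0.002,"ty": -0.095,"tz": 0.08,"spin": 9,"jaw": 1},
    {"tx": 0.004,"ty": -0.135,"tz": 0.08,"spin": 12.8,"jaw": 1},
  ],
)

```text
t: 14.2
tool_pos: [0.525, 0.1806, 0.1519]
eef_rot: [-180.0, -0.1, 24.0]
ft_force: [1.4, 0.6, -2.4]
finger_gap: 0.389
```

Call:
jog_arm(
  commands=[
    {"tx": 0,"ty": -0.04,"tz": 0,"spin": 0,"jaw": 1},
    {"tx": 0,"ty": -0.08,"tz": 0,"spin": 0,"jaw": 1},
    {"tx": 0,"ty": -0.12,"tz": 0,"spin": 0,"jaw": 1},
    {"tx": 0.002,"ty": -0.16,"tz": 0,"spin": 0,"jaw": 1},
    {"tx": 0.004,"ty": -0.2,"tz": 0,"spin": 0,"jaw": 1},
  ],
)

```text
t: 14.62
tool_pos: [0.5285, -0.0203, 0.1508]
eef_rot: [-180.0, 0.0, 23.8]
ft_force: [0.4, -0.2, -1.1]
finger_gap: 0.39
```

```bash
python3 w.py w10
```

```text
14.6167 [ 0.52845775 -0.02030376  0.15083651] [-1.79995887e+02  1.99944626e-02  2.38160494e+01] [ 19.6  -8.1 -15.   -0.  -83.1  94.2] [ 0.41 -0.24 -1.14] 0.3899538559828123
jig []
shaft_top [([268.9, 374.2], 0.74)]
guide [([174.1, 368.1], 0.75)]
shaft [([236.3, 349.6], 0.77)]
collar_m [([170.6, 40.5], 0.89), ([265.3, 279.8], 0.86), ([42.8, 109.6], 0.8)]
collar_m_screw [([226.9, 275.6], 0.92), ([43.1, 108.0], 0.47)]
```

View pics/w10.png

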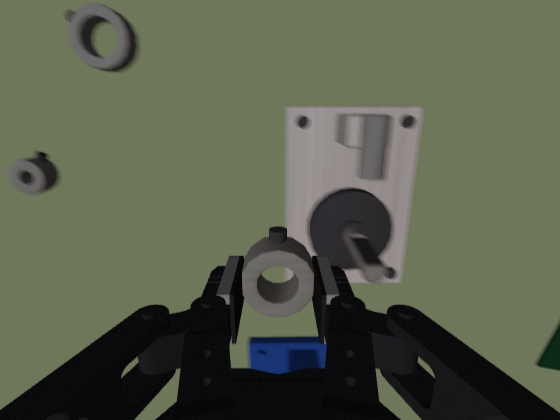

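The collar is held and the screw points toward the guide end. How far the collar sits below the TCP matters for the final height, and my size readings disagree, so I'm measuring it more carefully.

Run:
```python
from h import *
s=pickle.load(open('w9.pkl','rb'))
T=np.linalg.inv(s['tool_from_camera'])
def pj(P): 
    return cv2.projectPoints(np.array(P,float),cv2.Rodrigues(T[:3,:3])[0],T[:3,3],s['camera_matrix'],None)[0][:,0]
a=cv2.imread('pics/w9.png'); k=6; x0,y0=225,215
c=cv2.convertScaleAbs(cv2.resize(a[y0:330,x0:330],None,fx=k,fy=k,interpolation=cv2.INTER_CUBIC),alpha=1.6,beta=10)
th=np.linspace(0,2*np.pi,80)
def ring(r,x,y,z): return np.c_[x+r*np.cos(th),y+r*np.sin(th),0*th+z]
for zt,col,cx in [(.0017,(0,0,255),.0005),(.008,(255,0,0),-.003)]:
    for r,z in [(.018,zt),(.0095,zt),(.0095,zt+.02)]:
        p=((pj(ring(r,cx,-.0005,z))+.5-[x0,y0])*k).astype(int); cv2.polylines(c,[p],True,col,1)
    p=((pj([[cx+.024,-.003,zt+.01],[cx+.024,.002,zt+.01]])+.5-[x0,y0])*k).astype(int); cv2.polylines(c,[p],False,col,1)
cv2.imwrite('pics/w9o.png',c[:590])
```

```text
(no output)
```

View pics/w9o.png

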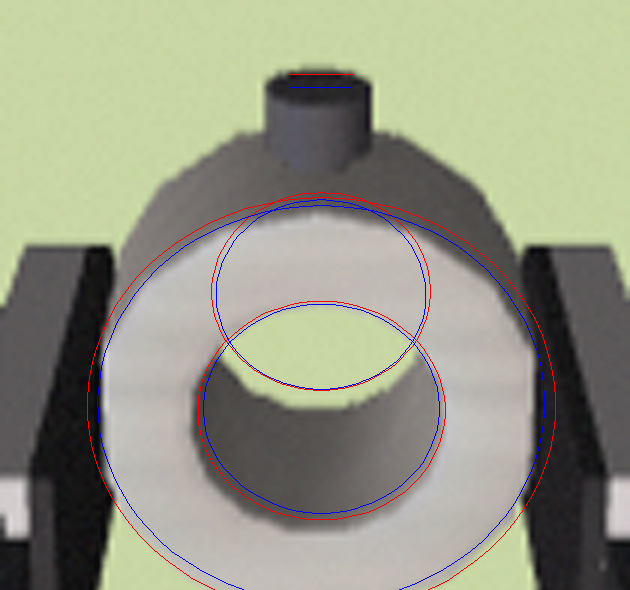

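Call:
jog_arm(
  commands=[
    {"tx": 0.002,"ty": -0.025,"tz": 0,"spin": 0,"jaw": 1},
    {"tx": 0.004,"ty": -0.05,"tz": 0,"spin": 0,"jaw": 1},
    {"tx": 0.005,"ty": -0.063,"tz": 0,"spin": 0,"jaw": 1},
    {"tx": 0.005,"ty": -0.063,"tz": 0,"spin": 0,"jaw": 1},
    {"tx": 0.005,"ty": -0.063,"tz": 0,"spin": 0,"jaw": 1},
  ],
)

```text
t: 15.38
tool_pos: [0.5342, -0.0807, 0.151]
eef_rot: [-180.0, 0.0, 23.8]
ft_force: [0.2, -0.1, -1.1]
finger_gap: 0.384
```

Call:
jog_arm(
  commands=[
    {"tx": 0,"ty": 0,"tz": -0.01,"spin": 0,"jaw": 1},
    {"tx": 0,"ty": 0,"tz": -0.02,"spin": 0,"jaw": 1},
    {"tx": 0,"ty": 0,"tz": -0.02,"spin": 0,"jaw": 1},
    {"tx": 0,"ty": 0,"tz": -0.02,"spin": 0,"jaw": 1},
    {"tx": 0,"ty": 0,"tz": -0.02,"spin": 0,"jaw": 1},
  ],
)

```text
t: 15.8
tool_pos: [0.5341, -0.0812, 0.1311]
eef_rot: [180.0, 0.0, 23.8]
ft_force: [0.3, 0.5, 0.2]
finger_gap: 0.383
```

```bash
python3 w.py w11
python3 - <<'E'
from h import *
s=pickle.load(open('w11.pkl','rb'))
a=cv2.imread('pics/w11.png'); k=4; x0,y0=200,130
c=cv2.convertScaleAbs(cv2.resize(a[y0:330,x0:360],None,fx=3.6,fy=3,interpolation=cv2.INTER_CUBIC),alpha=1.7,beta=10)
cv2.imwrite('pics/w11z.png',c)
print(proj(s,[(.5323,-.0834,.098),(.5323,-.0834,.03),(.5836,-.0607,.07)]))
E
```

```text
15.8 [ 0.53405054 -0.08115876  0.13113704] [1.79982233e+02 2.20295867e-02 2.38306006e+01] [ 12.7  -5.9 -15.1   0.  -80.9 101.1] [0.26 0.46 0.16] 0.3828577951246
jig [([208.5, 282.9], 0.88)]
shaft_top [([258.6, 278.1], 0.75)]
guide [([147.9, 285.2], 0.86)]
shaft [([218.6, 278.9], 0.75)]
collar_m [([2.5, 7.9], 0.95), ([267.6, 278.1], 0.81)]
collar_m_screw [([227.8, 276.6], 0.73)]
[[281.18796371 259.07492288]
 [280.18655027 219.12181193]
 [280.91229647 151.33806162]]
```

View pics/w11z.png

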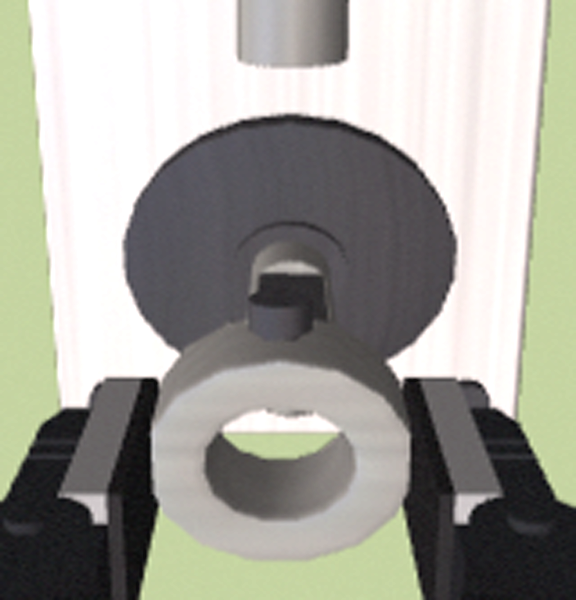

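Call:
jog_arm(
  commands=[
    {"tx": -0.0007,"ty": -0.0023,"tz": -0.004,"spin": 0,"jaw": 1},
    {"tx": -0.0007,"ty": -0.0023,"tz": -0.007,"spin": 0,"jaw": 1},
    {"tx": -0.0007,"ty": -0.0023,"tz": -0.007,"spin": 0,"jaw": 1},
    {"tx": -0.0007,"ty": -0.0023,"tz": -0.007,"spin": 0,"jaw": 1},
  ],
)

```text
t: 16.48
tool_pos: [0.5331, -0.0839, 0.1238]
eef_rot: [-180.0, 0.0, 23.8]
ft_force: [0.2, -0.4, -0.8]
finger_gap: 0.39
```

```bash
python3 w.py w12
python3 - <<'E'
from h import *
s=pickle.load(open('w12.pkl','rb'))
a=cv2.imread('pics/w12.png'); k=6; x0,y0=225,205
c=cv2.convertScaleAbs(cv2.resize(a[y0:305,x0:335],None,fx=k,fy=k,interpolation=cv2.INTER_CUBIC),alpha=1.9,beta=10)
cv2.imwrite('pics/w12z.png',c)
E
```

```text
16.4833 [ 0.53312654 -0.0839173   0.12377571] [-1.79991640e+02  4.31759920e-02  2.37751289e+01] [ 12.4  -5.8 -15.7   0.  -80.1 101.4] [ 0.2  -0.43 -0.76] 0.39047855646729385
jig [([209.9, 277.5], 0.73)]
shaft_top [([258.4, 277.2], 0.63)]
guide [([146.8, 279.2], 0.67)]
shaft [([221.0, 277.1], 0.75), ([208.5, 278.3], 0.18)]
collar_m [([217.6, 274.4], 0.74), ([266.2, 276.6], 0.64)]
collar_m_screw [([229.1, 276.7], 0.8)]
```

View pics/w12z.png

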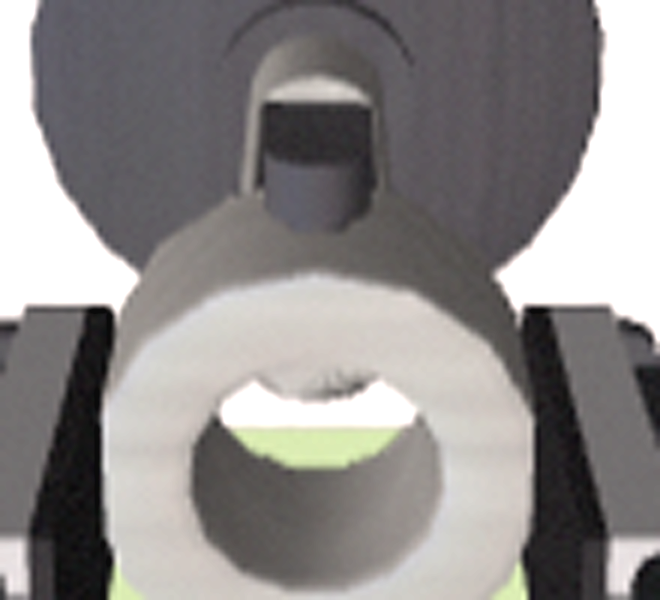

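```bash
python3 - <<'E'
from h import *
s=pickle.load(open('w12.pkl','rb'))
r=tool_pt(s,(278,205+466/6),.0217); n=tool_pt(s,(278,205+590/6),.0017); n2=tool_pt(s,(278,205+(360)/6),.0017)
print('far rim back',r,'-> cx',r[0]+.0095,'; near rim back cx',n[0]+.0095)
for z,rr in [(.098,.005),(.098,.0065),(.095,.008)]:
    b=tool_pt(s,(278,205+398/6),.1238-z); print('shaft back',z,'axis x',b[0]+rr)
g=tool_pt(s,(278.6,205+88/6),.1238-.05);print('flat foot at z.05 (x of step)',g)
e=tool_pt(s,(278,205-0),0)
P=tool_pt(s,(279.2,146.8),.1238-.07);print('guide mouth',P,'-> axis x',P[0]-.056)
E
python3 - <<'E'
import cv2
a=cv2.imread('pics/w12.png');cv2.imwrite('pics/w12y.png',cv2.convertScaleAbs(cv2.resize(a[90:230,215:345],None,fx=4.2,fy=4.2,interpolation=cv2.INTER_CUBIC),alpha=1.6))
E
```

```text
far rim back [-0.01068447 -0.00045974  0.0217    ] -> cx -0.001184466864167422 ; near rim back cx -0.0005103006390156737
shaft back 0.098 axis x -0.0011715533022076717
shaft back 0.098 axis x 0.00032844669779232786
shaft back 0.095 axis x 0.00021101623254061314
flat foot at z.05 (x of step) [6.61709195e-03 8.72060682e-06 7.38000000e-02]
guide mouth [0.05705873 0.00023619 0.0538    ] -> axis x 0.0010587312364752147
```

View pics/w12y.png

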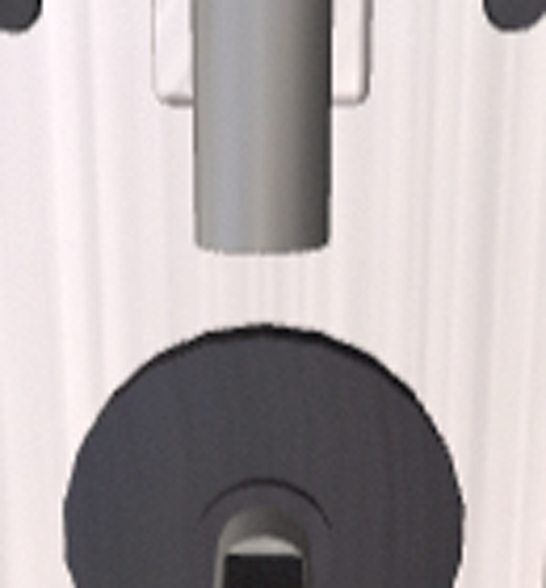

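Call:
jog_arm(
  commands=[
    {"tx": 0.0009,"ty": 0.0004,"tz": -0.002,"spin": 0,"jaw": 1},
    {"tx": 0.0009,"ty": 0.0004,"tz": -0.004,"spin": 0,"jaw": 1},
    {"tx": 0.0009,"ty": 0.0004,"tz": -0.006,"spin": 0,"jaw": 1},
    {"tx": 0.0009,"ty": 0.0004,"tz": -0.009,"spin": 0,"jaw": 1},
    {"tx": 0.0009,"ty": 0.0004,"tz": -0.009,"spin": 0,"jaw": 1},
  ],
)

```text
t: 17.25
tool_pos: [0.5339, -0.0833, 0.1143]
eef_rot: [-180.0, 0.1, 23.8]
ft_force: [0.8, -0.2, -0.4]
finger_gap: 0.389
```

Call:
jog_arm(
  commands=[
    {"tx": 0,"ty": 0,"tz": -0.002,"spin": 0,"jaw": 1},
    {"tx": 0,"ty": 0,"tz": -0.004,"spin": 0,"jaw": 1},
    {"tx": 0,"ty": 0,"tz": -0.006,"spin": 0,"jaw": 1},
    {"tx": 0,"ty": 0,"tz": -0.008,"spin": 0,"jaw": 1},
    {"tx": 0,"ty": 0,"tz": -0.01,"spin": 0,"jaw": 1},
  ],
)

```text
t: 17.67
tool_pos: [0.5343, -0.0834, 0.105]
eef_rot: [180.0, 0.0, 23.8]
ft_force: [0.3, 0.7, -0.9]
finger_gap: 0.39
```

```bash
python3 w.py w13
python3 - <<'E'
import cv2
a=cv2.imread('pics/w13.png');cv2.imwrite('pics/w13z.png',cv2.convertScaleAbs(cv2.resize(a[130:320,210:350],None,fx=4,fy=3.1,interpolation=cv2.INTER_CUBIC),alpha=1.7))
E
```

```text
17.6667 [ 0.53425516 -0.083365    0.10502129] [1.79997986e+02 1.21114031e-03 2.37885915e+01] [ 12.4  -5.1 -17.1   0.  -78.  101.3] [ 0.34  0.67 -0.9 ] 0.3901128506541897
jig [([216.2, 277.1], 0.93)]
shaft_top [([277.5, 275.5], 0.8)]
guide [([154.5, 278.1], 0.93)]
shaft [([229.3, 275.4], 0.93)]
collar_m [([265.9, 276.6], 0.66)]
collar_m_screw [([226.7, 274.7], 0.75)]
```

View pics/w13z.png

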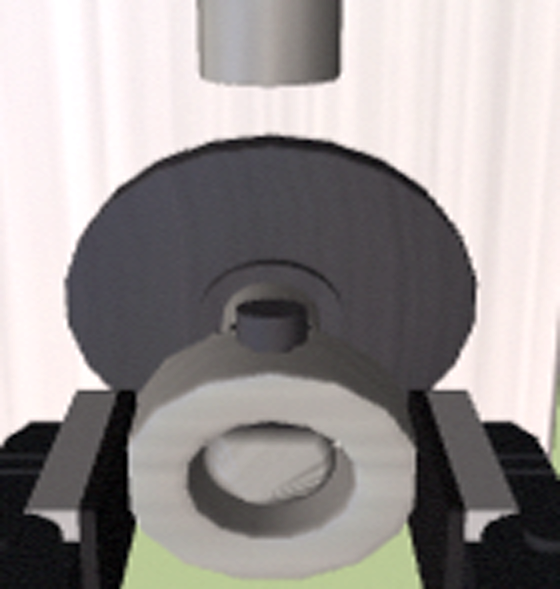

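The shaft top is inside the bore at (277,275) and the force readings show no contact. Lowering on.

Call:
jog_arm(
  commands=[
    {"tx": 0,"ty": 0,"tz": -0.003,"spin": 0,"jaw": 1},
    {"tx": 0,"ty": 0,"tz": -0.006,"spin": 0,"jaw": 1},
    {"tx": 0,"ty": 0,"tz": -0.009,"spin": 0,"jaw": 1},
    {"tx": 0,"ty": 0,"tz": -0.012,"spin": 0,"jaw": 1},
    {"tx": 0,"ty": 0,"tz": -0.015,"spin": 0,"jaw": 1},
  ],
)

```text
t: 18.43
tool_pos: [0.5342, -0.0834, 0.0898]
eef_rot: [180.0, 0.0, 23.8]
ft_force: [-0.4, 0.2, -1.6]
finger_gap: 0.392
```

Call:
jog_arm(
  commands=[
    {"tx": 0,"ty": 0,"tz": -0.003,"spin": 0,"jaw": 1},
    {"tx": 0,"ty": 0,"tz": -0.006,"spin": 0,"jaw": 1},
    {"tx": 0,"ty": 0,"tz": -0.0075,"spin": 0,"jaw": 1},
    {"tx": 0,"ty": 0,"tz": -0.0075,"spin": 0,"jaw": 1},
    {"tx": 0,"ty": 0,"tz": -0.0075,"spin": 0,"jaw": 1},
  ],
)

```text
t: 18.85
tool_pos: [0.5343, -0.0834, 0.0827]
eef_rot: [180.0, 0.0, 23.8]
ft_force: [0.2, 0.2, -0.2]
finger_gap: 0.388
```

```bash
python3 w.py w14
python3 - <<'E'
from h import *
a=cv2.imread('pics/w14.png');cv2.imwrite('pics/w14z.png',cv2.convertScaleAbs(cv2.resize(a[130:330,200:360],None,fx=3.6,fy=3,interpolation=cv2.INTER_CUBIC),alpha=1.7))
s=snap('scene','sc14.png');pickle.dump(s,open('sc14.pkl','wb'))
c=s['pixels'][215:290,245:325,::-1];cv2.imwrite('pics/sc14z.png',cv2.resize(c,None,fx=8,fy=8,interpolation=cv2.INTER_CUBIC))
for q in ['collar_m_screw','guide','shaft_top']: print(q,[(np.round(d['point'],1).tolist(),round(d['conf'],2)) for d in tip_of('scene',q)][:4])
from math import *
j=np.array([.5323,-.0834]);R=lambda x,y,z:(j[0]+x*cos(.416)-y*sin(.416),j[1]+x*sin(.416)+y*cos(.416),z)
print(proj(s,[R(.024,0,.07),R(.056,0,.07),R(0,0,.098)]))
E
```

```text
18.85 [ 0.53425899 -0.08341637  0.0827098 ] [1.79991544e+02 8.28644820e-03 2.37900541e+01] [ 12.4  -4.3 -18.7   0.  -75.6 101.3] [ 0.19  0.24 -0.24] 0.38768965863147387
jig [([224.8, 280.6], 0.7)]
shaft_top [([308.0, 279.9], 0.89)]
guide [([163.1, 280.7], 0.65)]
shaft [([244.6, 277.8], 0.82)]
collar_m [([266.0, 276.9], 0.81)]
collar_m_screw [([228.6, 276.8], 0.83)]
collar_m_screw [([237.6, 278.3], 0.54)]
guide [([207.6, 319.0], 0.74), ([241.4, 278.0], 0.63)]
shaft_top [([291.8, 370.4], 0.66), ([189.1, 329.0], 0.53), ([159.0, 189.5], 0.53), ([224.5, 283.4], 0.49)]
[[281.0393122  237.67503402]
 [275.66374856 244.0465949 ]
 [285.01719897 224.88074568]]
```

View pics/w14z.png

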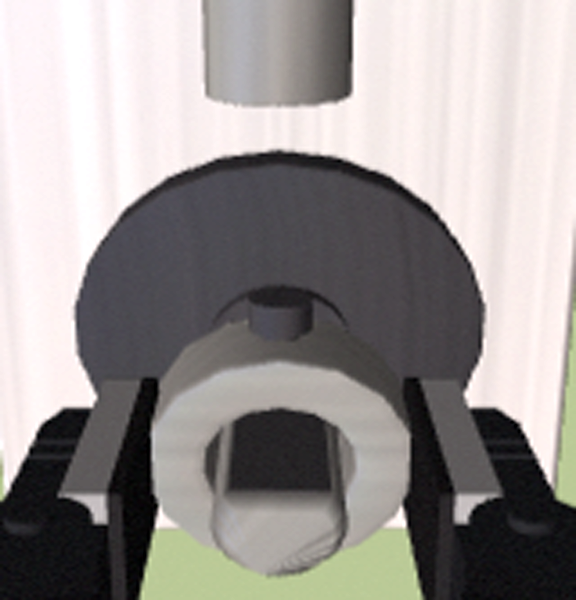

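View pics/sc14z.png

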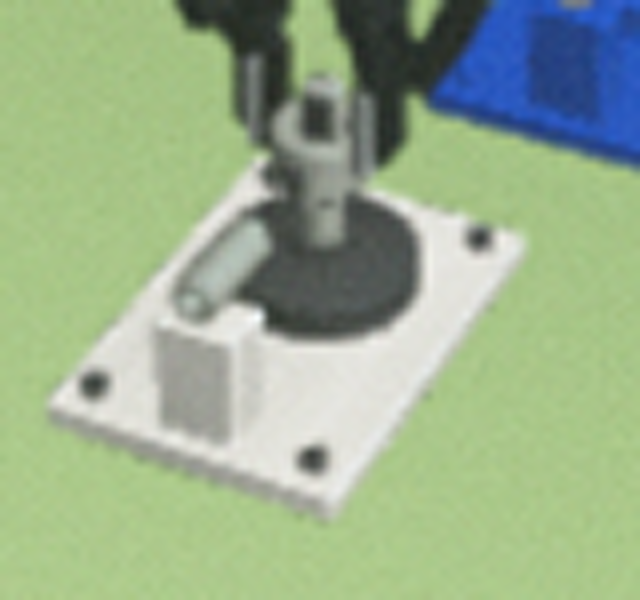

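The collar is around the shaft: bore centre at (278,279), flat facing the guide, screw at (277,229) in line with the tube at (278,163). I estimate the screw height at about 71 mm, so a 1 mm trim, then let it settle and check.

Call:
jog_arm(
  commands=[
    {"tx": 0,"ty": 0,"tz": -0.001,"spin": 0,"jaw": 1},
    {"tx": 0,"ty": 0,"tz": -0.001,"spin": 0,"jaw": 1},
    {"tx": 0,"ty": 0,"tz": -0.001,"spin": 0,"jaw": 1},
    {"tx": 0,"ty": 0,"tz": -0.001,"spin": 0,"jaw": 1},
    {"tx": 0,"ty": 0,"tz": -0.001,"spin": 0,"jaw": 1},
  ],
)

```text
t: 19.82
tool_pos: [0.5343, -0.0834, 0.0818]
eef_rot: [180.0, -0.0, 23.8]
ft_force: [0.5, -0.1, -0.7]
finger_gap: 0.388
```

Run:
```python
from h import *
st=sense();print(st['t'],st['tool_pos'],st['eef_rot'],st['ft_force'],st['wrist_torque'],st['finger_gap'])
st=sense(); s=wrist(snap('wrist','w15.png'),st)
# lateral of screw vs guide in jig frame, using columns
for q,z in [('collar_m_screw',.07),('guide',.07),('shaft_top',.098)]:
    d=tip_of('wrist',q)[:1]
    if d:
        r,c=d[0]['point']; w=ray(s,(c,r),z)-[.5323,-.0834,0]; a=np.radians(23.85)
        print(q,(w[0]*np.cos(a)+w[1]*np.sin(a)).round(4),(-w[0]*np.sin(a)+w[1]*np.cos(a)).round(4))
print(hand_in())
```

```text
19.8167 [ 0.5343064  -0.08338595  0.08179671] [ 1.79992119e+02 -4.70185487e-03  2.37867382e+01] [ 0.51669645 -0.10077171 -0.68832786] [ 0.00493991  0.0351341  -0.00447385] 0.38799821119424815
collar_m_screw 0.0048 0.0006
guide 0.0576 0.0004
shaft_top 0.0006 0.0002
the job is handed in; nothing more can be done
None
```

I handed the job in at about 20 s with the gripper still holding the middle collar around the shaft. `hand_in()` gives no verdict, so I don't know how it was judged.

**What I did**
- I gripped the silver jig's shaft across its flat and turned it about 41° clockwise until the flat faced the guide.
- I picked up the middle collar, which measured about 35.4 mm outside and 19.5 mm bore, and lowered it over the shaft with its screw towards the guide.
- The other two collars and the look-alike jigs were not touched.

**Last checks**

| Check | Result |
|---|---|
| Flat direction, by camera after release | about 23°, against the jig's x axis at about 24° |
| Final tool direction | 23.8° |
| Shaft in bore, by camera | centred sideways to within about 0.5 mm |
| Outside force on the wrist | under 1 N, so the collar is resting on nothing |
| Grip | finger gap steady at 0.388 |
| Screw sideways from the guide line | about 0.6 mm |
| Screw height | about 70 mm |

**Less certain or in disagreement**
- **Screw height:** this comes from the tool height and where the collar sits in the grip. The collar's outside width in the wrist picture did not fit that position; the bore width did. I put the difference down to the pads hiding part of the rim.
- **Screw position along the guide line:** the last detection put the screw at 4.8 mm from the axis, where about 24 mm is expected. I take it for a wrong detection, since the picture about 1 s earlier showed the screw pointing at the tube. The script handed in right after that reading, so I did not recheck it.
- **Scene camera:** it was too coarse to confirm the height. Its screw detection lay about 3 px to one side of the predicted point.

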